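# Lay the walnut blank on the sloping pile and bed it into the fold

### The job

Pick the dark walnut blank off its two bearers and lay it flat on the pile of pale boards in the sloping cradle: nobody has measured the pile, so bring the blank down at the pile's slope until you feel it touch, set it down a few centimetres clear of the steel fence and do not drop it or press hard. Then let go and push it gently down the slope until its lower edge is flush along the steel fence, with its ends level with the ends of the pile to within a centimetre. Leave the glue bottle, mallet and chisel where they are.

Things in the scene. Friction and masses are not known exactly. Their poses are not given: they have to be found in the camera images.
- blank: Loose dark walnut board, 60 (x) x 220 (y) x 22 (z) mm, about 0.2 kg. Origin: centre of its underside; x across its width, y along its length, z up through its thickness. At the start it lies level on two bearers, its underside 30 mm above the bench; its long sides are free in the middle 120 mm.
- bearers: Fixed plywood base 120 (x) x 180 (y) mm, 8 mm thick, with two pale battens across it (each 120 x 30 mm, tops 30 mm above the bench, at y = +75 and -75 mm) on which the blank starts. Origin: centre of its underside, on the bench. It may stand left or right of the cradle.
- deck: Fixed wooden deck of the sloping V-cradle. Origin: middle of the fold where deck and steel fence meet, 66 mm above the bench. x runs up the slope (20 degrees, uphill away from the robot), y along the fold, z square to the deck. Deck: x 0 to 160, y -125 to 125 mm. The blank is home on top of the pile with its long axis along y and its origin at x = 30 mm, y = 0.
- fence (a point): Middle of the top edge of the dark steel fence, on its face towards the pile: 90 mm from the fold along the deck's z. The fence stands square to the deck at the deck's x = 0, is 250 mm long and 12 mm thick (to x = -12 mm). Same axes as the deck.
- bed (a point): Point on the deck's surface under the middle of the pile of pale boards (deck x = 76 mm, y = 0, z = 0; same axes as the deck). The pile covers deck x 1 to 151, y -110 to 110 mm; its top is parallel to the deck at a height that differs every time, 17 to 62 mm above this point, and is not reported. The top board springs down about 1 mm per 5 N. A board laid on it stays put.
- glue: Bystander: yellow bottle, 56 mm across, 150 mm tall, upright on the bench; origin: centre of its underside.
- mallet: Bystander: wooden mallet lying on the bench; head 62 (x) x 110 (y) x 75 (z) mm, round handle 26 mm thick running 200 mm on along +y from the head; origin: centre of the head's underside.
- chisel: Bystander: chisel lying on the bench along y, 230 mm long (115 mm either way), 25 mm wide and high, handle to +y; origin: under its middle.
Things that resemble listed ones, but are neither listed nor needed, are in the scene too. Of the things like the blank, leave any that is blue or pink; of the rest the smaller one is meant.

How it is judged:
On the way:
1. the blank rests flat on the pile, at the pile's slope, its lower edge still at least 8 mm clear of the fence (angle between the z axis of blank and the z axis of deck, either way round below 0.05 rad and contact force between blank and deck above 0.5 N and z of blank in the frame of deck above 0.012 m and x of blank in the frame of deck between 0.038 and 0.13 m and linear speed of blank below 0.03 m/s), for 0.2 s.
At the end, for the whole second after the job is handed in: The blank lies at rest and released, flat on the pile (within 3 degrees of its slope), its lower edge against the fence (gap under 2.5 mm at the middle, parallel within 1.7 degrees), and its middle within 14 mm of the pile's middle along the fold (angle between the z axis of blank and the z axis of deck, either way round below 0.05 rad and contact force between blank and deck above 0.5 N and z of blank in the frame of deck above 0.012 m and x of blank in the frame of deck between 0.026 and 0.0325 m and y of blank in the frame of deck between -0.014 and 0.014 m and angle between the y axis of blank and the y axis of deck, either way round below 0.03 rad and linear speed of blank below 0.01 m/s and contact force between blank and the fingers below 0.05 N); the robot touches nothing.
It fails at once if the blank is dropped or flung: moving faster than 0.3 m/s while the fingers do not touch it (linear speed of blank above 0.3 m/s and contact force between blank and the fingers below 0.05 N).
It fails at once if the blank is pressed onto the pile or the fence with more than 40 N (contact force between blank and deck above 40 N).
It fails at once if the glue is moved more than 20 mm or tipped over (distance of glue from where it was at the start of the episode above 0.02 m or angle between glue's own z axis and vertical above 0.5 rad).
It fails at once if the mallet is moved more than 20 mm or tipped over (distance of mallet from where it was at the start of the episode above 0.02 m or angle between mallet's own z axis and vertical above 0.5 rad).
It fails at once if the chisel is moved more than 20 mm or tipped over (distance of chisel from where it was at the start of the episode above 0.02 m or angle between chisel's own z axis and vertical above 0.5 rad).
It also fails if it takes over 56 s, if anything falls off the work surface, if the arm or the gripper's body presses on something with over 40 N, if the wrist force passes 120 N, or if a joint passes its speed limit or range.

### The arm

A 6-joint arm with a two-finger parallel gripper is mounted at the origin on the work surface. World frame = base frame: x ahead of the robot, y to its left, z up, the work surface at z = 0. Lengths are in m, angles in rad, forces in N, time in s.
With the tool pointing down it reaches from about 0.375 to 0.975 m from the base axis. Payload 3.8 kg.
Tool frame: the origin (TCP) lies on the centre line of the jaws, within the pads' length; the fingertips stand 17 mm ahead of it and the grasp point (between the pads) lies 2 mm behind it (bot.tip_extent is the distance from the TCP to the fingertips, in m); z points along the fingers, y is the line along which they close (so a half turn about z gives the same grasp; the last joint's range is limited). The gripper opens to 85 mm and grips with 20 to 120 N. Pads are 22 mm wide; open, the fingers measure 114 mm over their backs; the gripper's body (76 mm by 85 mm) begins 54 mm behind the grasp point. The pads swing forward as they close: fully open they stand 13 mm farther back than shut.
Start: joints at [1.265, 0.264, 1.604, -0, 1.274, -0.037], TCP at [0.179, 0.651, 0.223] pointing down, gripper open.
Joint ranges: [-2.63, 2.63], [-0.94, 2.18], [0.31, 2.57], [-1.31, 4.45], [0, 2.66], [-2.55, 2.55]. Speed limits (rad/s): [2.57, 2.57, 3.14, 3.14, 3.14, 3.14].

### API

Orientations are given as a rotation vector (axis times angle).
In Python, from workcell import readout, read_camera, finish_job, bot gives the robot as it stands.
- The arm moves only by the tool jog_arm, never from a script. Its argument "deltas" is one flat list of numbers, 7 for each row, row after row: the shift along the tool's x, y, z in m, then the turn, a rotation vector about the tool's x, y, z in degrees, then the gripper command: -1 is shut, 1 is fully open, values between are in proportion. A call has 1 to 8 rows; each row is the pose to reach, as a shift and turn from the pose commanded when the call began, along the tool's axes at that moment; what a row does not reach only later rows make up. A row lasts 1/10 s, in which the tool goes at most 50 mm and 8.59 degrees, less where a joint would pass 70% of its speed; a pose out of reach is approached as far as the arm can. A call with a gripper value outside its range is refused whole. The fingers move at their own pace and stop on an object; "squeeze" is the grip in N (left out, the last holds). Time passes only in rows, so rows that repeat a pose let the fingers close. It gives the time, the measured TCP pose, the force, the opening and the grip force at its end, in the units of the state.
- readout.read_state(): the state, without advancing time (a new reading comes with each control period).
- read_camera(name): name is "scene" or "top" or "wrist"; returns a dict with "color" (400x640x3 uint8, blue, green, red), "fx", "fy", "cx", "cy" (pixels), "origin" and "attitude" of the camera in the world. Camera axes: x right, y down, z forward; pixel columns grow to the right and rows downward; lengths in m; the calibration is good to about 2 mm. A picture is of the moment at which its call begins. There is no depth.
- finish_job(): hands the job in; it is judged then, once.
The state is a dict: "time": time; "q": joint angles; "joint_vel": joint speeds; "joint_torque": joint torques, N m; "tool_pos": TCP position; "tcp_rot": TCP orientation; "wrist_force": force on the tool from outside, world axes, zero at the start; "torque": the same for the moment, N m; "width": opening from 0.0 (shut) to 1.0 (fully open); "grip_force": force on a finger pad.
Only numpy, scipy, OpenCV 4.12 (cv2) and the standard library are available. Lean on these libraries where they do the work, as an engineer would, in place of code of your own. Each camera call takes 0.05 s, during which the arm holds its last target. There are 200 camera calls.

## Working session

There is one attempt and no reset: what is moved stays moved. The work goes in short steps, Python scripts to look and compute and a tool call to move; the robot and the scene stay as the last step left them, time stands still between calls to the robot, and variables do not carry over. Pictures are saved under pics/ and viewed, at most 10 in all, crops included, and the job is handed in when it is done.

Besides the shell and the picture viewer there is one more tool, called after "Request:" as name(argument=value, ...), one argument or row to a line, values as JSON. jog_arm: Moves the arm, as the interface text tells. Its arguments: {"type":"object","properties":{"deltas":{"type":"array"},"squeeze":{"type":"number"}},"required":["deltas"]}

```bash
mkdir -p pics; ls; python3 - <<'E'
from workcell import readout, read_camera, bot
import cv2, numpy as np
for n in ("scene","top"):
    c=read_camera(n); cv2.imwrite(f"pics/{n}0.png",c["color"])
    print(n,c["fx"],c["fy"],c["cx"],c["cy"],c["origin"],np.round(c["attitude"],4).tolist())
s=readout.read_state(); print(s)
E
```

```text
pics
scene 400.1906579249833 400.1906579249833 322.1519340123957 198.34644761142013 [ 1.11455907 -0.80569705  1.05774208] [-2.2155, -0.8609, 0.3501]
top 505.60929447641803 505.60929447641803 326.11235947925803 204.08145696898632 [ 0.36322759 -0.10358995  1.59827436] [-2.1572, 2.1936, -0.1159]
{'time': 0.1, 'q': array([ 1.26509950e+00,  2.64694314e-01,  1.60523170e+00,  1.64865427e-05,
        1.27369652e+00, -3.69004186e-02]), 'joint_vel': array([-0.00075864, -0.00115374, -0.00248947, -0.00152188, -0.00027647,
        0.00196349]), 'joint_torque': array([ 5.87296709e-04, -5.16708434e+01, -3.68589664e+01,  5.18742979e-05,
        6.29857415e-03, -6.69686258e-06]), 'tool_pos': array([0.17905508, 0.65012191, 0.22197851]), 'tcp_rot': array([-0.42091334, -3.11290138,  0.00313729]), 'wrist_force': array([-0.02114866, -0.57938561, -0.85084966]), 'torque': array([-0.02491978,  0.06917526, -0.00932293]), 'grip_force': 0.0, 'width': 1.001354407581753}
```

View pics/top0.png

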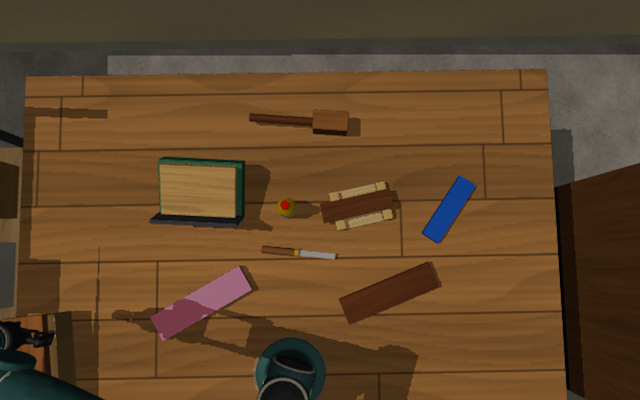

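View pics/scene0.png

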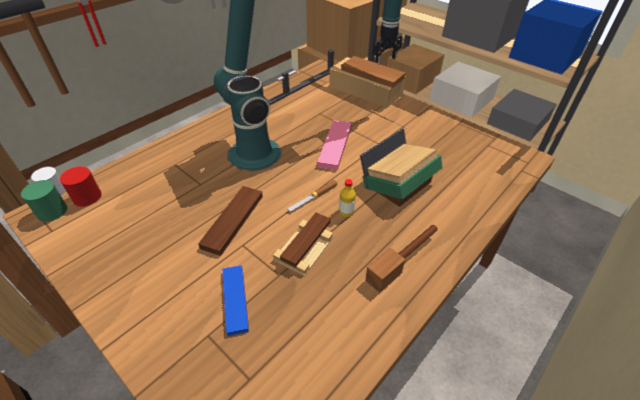

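Top view: the small walnut blank is on its bearers at about (358,205). The cradle is at (200,190), with its fence along the row ~218 edge, and the larger decoy is at (390,292). I'll zoom in on the blank and cradle in both views.

```bash
python3 - <<'E'
import cv2, numpy as np
t=cv2.imread("pics/top0.png"); s=cv2.imread("pics/scene0.png")
f=lambda im,x,y:cv2.resize(im[y:y+75,x:x+100],(400,300),interpolation=cv2.INTER_CUBIC)
cv2.imwrite("pics/crop.png",np.vstack([np.hstack([f(t,150,152),f(t,308,168)]),np.hstack([f(s,352,127),f(s,262,205)])]))
h=cv2.cvtColor(t,cv2.COLOR_BGR2HSV)
for p in [(340,205),(360,202),(380,200),(357,190),(362,222),(400,240),(200,190),(200,219),(330,240),(240,190)]: print(p,h[p[1],p[0]],t[p[1],p[0]])
E
```

```text
(340, 205) [ 11 184  72] [20 39 72]
(360, 202) [ 12 199  77] [17 41 77]
(380, 200) [ 11 192  81] [20 42 81]
(357, 190) [ 18 122 157] [ 82 127 157]
(362, 222) [ 18 119 158] [ 84 129 158]
(400, 240) [ 15 167 104] [ 36  70 104]
(200, 190) [ 17 149 154] [ 64 115 154]
(200, 219) [150  12  22] [22 21 22]
(330, 240) [ 15 166 121] [ 42  82 121]
(240, 190) [ 71 135  53] [35 53 25]
```

View pics/crop.png

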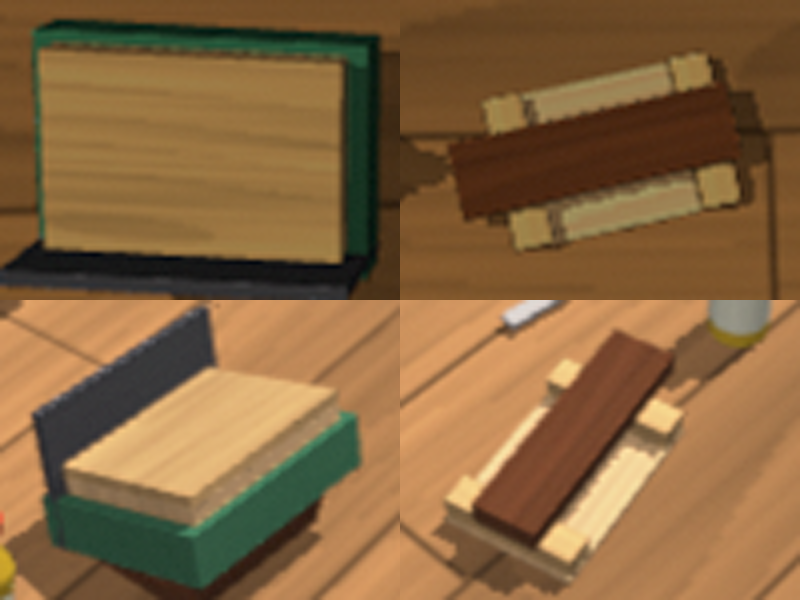

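Crop: the blank's top face corners are at crop (450,145), (722,85), (742,150) and (467,218). The pile-top corners are visible in both views, so I'll triangulate those.

```bash
cat > h.py <<'E'
import numpy as np, cv2
from scipy.spatial.transform import Rotation as R
from workcell import readout, read_camera, bot
def Rv(v): return R.from_rotvec(v)
def ray_plane(c,p,z):
    d=Rv(c["attitude"]).apply(np.array([(p[0]-c["cx"])/c["fx"],(p[1]-c["cy"])/c["fy"],1]))
    o=np.array(c["origin"]); return o+d*(z-o[2])/d[2]
def P(c):
    K=np.array([[c["fx"],0,c["cx"]],[0,c["fy"],c["cy"]],[0,0,1]]); Rt=Rv(c["attitude"]).as_matrix().T
    return K@np.c_[Rt,-Rt@np.array(c["origin"])]
def tri(a,pa,b,pb):
    X=cv2.triangulatePoints(P(a),P(b),np.array(pa,float).T,np.array(pb,float).T); return (X[:3]/X[3]).T
def delta(pos,rot,ref=None):
    s=readout.read_state() if ref is None else ref
    r=Rv(s["tcp_rot"]); d=r.inv().apply(np.array(pos)-s["tool_pos"]); w=(r.inv()*rot).as_rotvec(degrees=True)
    print("delta mm",np.round(d*1e3,1),"deg",np.round(w,2))
E
python3 - <<'E'
from h import *
print([x for x in dir(bot) if x[0]!='_'],bot.tip_extent)
t=read_camera("top"); s=read_camera("scene")
im=t["color"]; h=cv2.cvtColor(im,cv2.COLOR_BGR2HSV)
m=cv2.inRange(h,(5,175,40),(14,255,95)); w=np.zeros_like(m); w[178:232,315:402]=m[178:232,315:402]
w=cv2.morphologyEx(w,cv2.MORPH_OPEN,np.ones((3,3)))
cs=max(cv2.findContours(w,0,1)[0],key=cv2.contourArea)
pts=np.array([ray_plane(t,p,.052)[:2] for p in cs[:,0]],np.float32)*1000
print("blank rect mm",cv2.minAreaRect(pts))
cr=[(450,145),(722,85),(742,150),(467,218)]
B=np.array([ray_plane(t,((u-400)/4+308,v/4+168),.052) for u,v in cr]); print(B.round(4),B.mean(0))
tp=[(u/4+150,v/4+152) for u,v in [(343,262),(343,58),(40,48),(45,248)]]
sp=[(u/4+352,(v-300)/4+127) for u,v in [(65,466),(190,498),(338,388),(212,368)]]
X=tri(t,tp,s,sp); print("pile",X.round(4),X.mean(0))
e=(X[2]+X[3]-X[0]-X[1])/2; print("yaw y-edge",np.degrees(np.arctan2(-e[0],e[1])),np.linalg.norm(e))
u=(X[1]+X[2]-X[0]-X[3])/2; print("yaw x-edge",np.degrees(np.arctan2(u[1],u[0])),np.linalg.norm(u),np.degrees(np.arcsin(u[2]/np.linalg.norm(u))))
print("glue",ray_plane(t,(287,207),.15),"chisel",ray_plane(t,(262,250),.02),ray_plane(t,(336,257),.02))
print(Rv(readout.read_state()["tcp_rot"]).as_matrix().round(3))
E
```

```text
['MotionError', 'tip_extent'] 0.017
blank rect mm ((509.18939208984375, -212.07257080078125), (61.663238525390625, 221.16969299316406), 10.967409133911133)
[[ 0.5145 -0.1012  0.052 ]
 [ 0.5575 -0.3117  0.052 ]
 [ 0.5069 -0.3257  0.052 ]
 [ 0.4581 -0.1134  0.052 ]] [ 0.50924646 -0.21299674  0.052     ]
pile [[0.4773 0.1541 0.0913]
 [0.62   0.1434 0.1447]
 [0.632  0.3638 0.1449]
 [0.4917 0.3764 0.0893]] [0.55525318 0.25941907 0.11754935]
yaw y-edge -3.404845553640646 0.221749443686194
yaw x-edge -4.700757480543951 0.152089380108028 21.007461750552174
glue [ 0.49849671 -0.00497984  0.15      ] chisel [0.37779817 0.08274268 0.02      ] [ 0.35223466 -0.14668371  0.02      ]
[[-0.964  0.266 -0.   ]
 [ 0.266  0.964 -0.001]
 [ 0.    -0.001 -1.   ]]
```

```bash
cat >> h.py <<'E'
def down(yaw,flip=1):
    y=flip*np.array([np.cos(yaw),np.sin(yaw),0]); z=np.array([0,0,-1.]); return R.from_matrix(np.c_[np.cross(y,z),y,z])
GR=down(np.radians(11.3)); YAW=np.radians(-3.8)
DK=R.from_euler("ZY",[YAW,-np.radians(20)])
O=np.array([.4932,.2635,.0661]); 
def deck(x,y,z): return O+DK.apply([x,y,z])
# tool on deck: z = -deck z; A: tool y = deck x ; Bq: tool y = deck y
D=DK.as_matrix(); TA=R.from_matrix(np.c_[D[:,1],D[:,0],-D[:,2]]); TB=R.from_matrix(np.c_[-D[:,0],D[:,1],-D[:,2]])
def ondeck():
    s=readout.read_state(); print("t",round(s["time"],2),"deck mm",(DK.inv().apply(s["tool_pos"]-O)*1e3).round(1),"F deck",DK.inv().apply(s["wrist_force"]).round(2))
E
python3 - <<'E'
from h import *
delta([.509,-.2125,.25],GR)
E
```

```text
delta mm [-547.2 -744.2  -26.6] deg [-7.00e-02  4.00e-02  6.33e+01]
```

Request:
jog_arm(
  deltas=[-0.547, -0.744, -0.03, 0, 0, 63.3, 1, -0.547, -0.744, -0.03, 0, 0, 63.3, 1, -0.547, -0.744, -0.03, 0, 0, 63.3, 1, -0.547, -0.744, -0.03, 0, 0, 63.3, 1, -0.547, -0.744, -0.03, 0, 0, 63.3, 1, -0.547, -0.744, -0.03, 0, 0, 63.3, 1, -0.547, -0.744, -0.03, 0, 0, 63.3, 1, -0.547, -0.744, -0.03, 0, 0, 63.3, 1],
  squeeze=30,
)

```text
time: 1.0
tool_pos: [0.3222, 0.2754, 0.2362]
tcp_rot: [1.996, 2.426, 0.001]
wrist_force: [1.2, -0.2, -0.0]
width: 0.998
grip_force: 0.0
```

```bash
python3 - <<'E'
from h import *
delta([.509,-.2125,.25],GR)
E
```

```text
delta mm [-514.8   89.5  -13.8] deg [ 0.03 -0.   -0.21]
```

Request:
jog_arm(
  deltas=[-0.515, 0.09, -0.01, 0, 0, 0, 1, -0.515, 0.09, -0.01, 0, 0, 0, 1, -0.515, 0.09, -0.01, 0, 0, 0, 1, -0.515, 0.09, -0.01, 0, 0, 0, 1, -0.515, 0.09, -0.01, 0, 0, 0, 1, -0.515, 0.09, -0.01, 0, 0, 0, 1, -0.515, 0.09, -0.01, 0, 0, 0, 1, -0.515, 0.09, -0.01, 0, 0, 0, 1],
)

```text
time: 1.8
tool_pos: [0.467, -0.0977, 0.244]
tcp_rot: [1.992, 2.428, 0.001]
wrist_force: [0.4, 0.9, 0.2]
width: 0.996
grip_force: 0.0
```

```bash
python3 - <<'E'
from h import *
delta([.509,-.2125,.12],GR)
E
```

```text
delta mm [-120.8   18.7  124. ] deg [ 0.04  0.   -0.04]
```

Request:
jog_arm(
  deltas=[-0.05, 0.008, 0, 0, 0, 0, 1, -0.1, 0.015, 0.0, 0, 0, 0, 1, -0.121, 0.0185, 0.03, 0, 0, 0, 1, -0.121, 0.0185, 0.07, 0, 0, 0, 1, -0.121, 0.0185, 0.11, 0, 0, 0, 1, -0.121, 0.0185, 0.124, 0, 0, 0, 1, -0.121, 0.0185, 0.124, 0, 0, 0, 1],
)

```text
time: 2.5
tool_pos: [0.5063, -0.2095, 0.1171]
tcp_rot: [-1.988, -2.425, 0.002]
wrist_force: [0.4, 0.7, 0.2]
width: 0.999
grip_force: 0.0
```

```bash
python3 - <<'E'
from h import *
delta([.509,-.2125,.05],GR)
c=read_camera("wrist"); cv2.imwrite("pics/w1.png",c["color"])
E
```

```text
delta mm [-3.8  2.4 67. ] deg [-0.29 -0.21  0.  ]
```

View pics/w1.png

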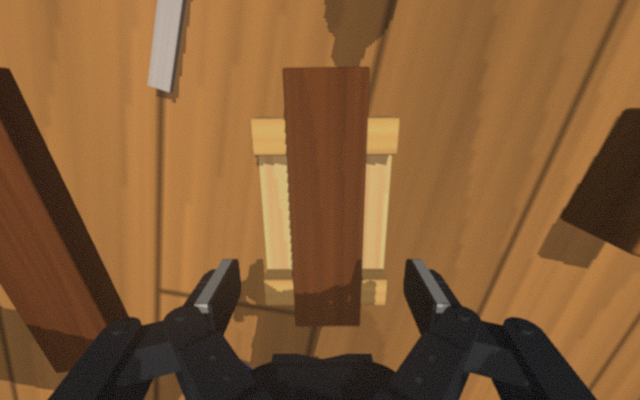

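The wrist view shows the blank (columns 285–368) centred between the fingers (238 and 405) and aligned with them. Descending to grasp.

Request:
jog_arm(
  deltas=[-0.003, 0.002, 0.03, 0, 0, 0, 1, -0.003, 0.002, 0.05, 0, 0, 0, 1, -0.003, 0.002, 0.067, 0, 0, 0, 1, -0.003, 0.002, 0.067, 0, 0, 0, 1, -0.003, 0.002, 0.067, 0, 0, 0, 1],
)

```text
time: 3.05
tool_pos: [0.5129, -0.2136, 0.0552]
tcp_rot: [1.989, 2.427, 0.001]
wrist_force: [-0.4, -0.3, 0.2]
width: 0.998
grip_force: 0.0
```

```bash
python3 - <<'E'
from h import *
delta([.509,-.2125,.05],GR)
E
```

```text
delta mm [ 1.9 -3.6  5.2] deg [0.16 0.12 0.03]
```

Request:
jog_arm(
  deltas=[0, -0.002, 0.002, 0, 0, 0, 1, 0, -0.002, 0.002, 0, 0, 0, 1, 0, -0.002, 0.002, 0, 0, 0, 1],
)

```text
time: 3.35
tool_pos: [0.5098, -0.2138, 0.0519]
tcp_rot: [1.991, 2.428, 0.001]
wrist_force: [-0.2, -0.2, -0.2]
width: 1.0
grip_force: 0.0
```

```bash
python3 - <<'E'
from h import *
delta([.509,-.2125,.05],GR)
E
```

```text
delta mm [ 1.4 -0.5  1.9] deg [ 0.08  0.06 -0.  ]
```

Request:
jog_arm(
  deltas=[0.001, 0, 0.0015, 0, 0, 0, -1, 0.001, 0, 0.0015, 0, 0, 0, -1, 0.001, 0, 0.0015, 0, 0, 0, -1, 0.001, 0, 0.0015, 0, 0, 0, -1, 0.001, 0, 0.0015, 0, 0, 0, -1, 0.001, 0, 0.0015, 0, 0, 0, -1],
  squeeze=40,
)

```text
time: 3.95
tool_pos: [0.5089, -0.2125, 0.0493]
tcp_rot: [-1.992, -2.429, 0.0]
wrist_force: [0.6, 0.2, -1.2]
width: 0.002
grip_force: 0.0
```

Request:
jog_arm(
  deltas=[0, 0, -0.01, 0, 0, 0, -1, 0, 0, -0.03, 0, 0, 0, -1, 0, 0, -0.06, 0, 0, 0, -1, 0, 0, -0.1, 0, 0, 0, -1, 0, 0, -0.14, 0, 0, 0, -1, 0, 0, -0.18, 0, 0, 0, -1, 0, 0, -0.21, 0, 0, 0, -1, 0, 0, -0.22, 0, 0, 0, -1],
)

```text
time: 4.75
tool_pos: [0.511, -0.2134, 0.2749]
tcp_rot: [1.987, 2.423, 0.003]
wrist_force: [0.4, -1.4, 0.4]
width: -0.001
grip_force: 0.0
```

```bash
python3 - <<'E'
from h import *
c=read_camera("wrist"); cv2.imwrite("pics/w2.png",c["color"])
print(deck(.075,0,.16)); delta(deck(.075,0,.16),TA)
E
```

```text
[0.50891909 0.26245594 0.24210233]
delta mm [467.1  91.1  30.8] deg [-19.49  -2.42  14.98]
```

View pics/w2.png

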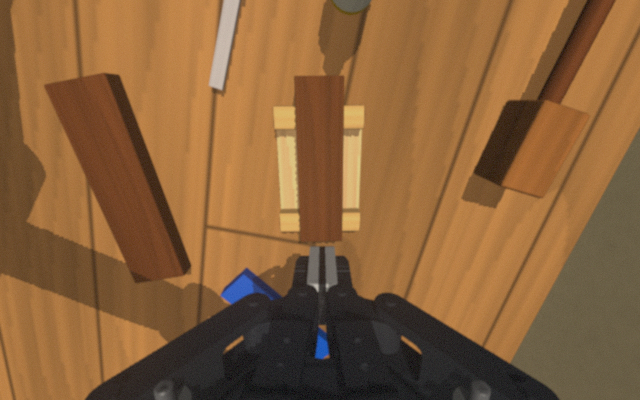

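The jaws shut to zero without the blank: in the wrist view it is still on the bearers (columns 295–343, rows 76–241). I'll check its position with the wrist camera.

```bash
python3 - <<'E'
from h import *
c=read_camera("wrist"); s=readout.read_state()
print(c["origin"],s["tool_pos"],Rv(c["attitude"]).as_matrix().round(3).tolist(),c["fx"])
B=np.array([ray_plane(c,p,.052) for p in [(295,76),(343,76),(341,241),(301,241)]]);print(B.round(4),B.mean(0))
for n,v in (("tcp",s["tool_pos"]),("tip",s["tool_pos"]+Rv(s["tcp_rot"]).apply([0,0,.017]))):
    p=P(c)@np.r_[v,1]; print(n,p[:2]/p[2])
t=read_camera("top"); s=read_camera("scene")
print("tri", tri(t,[(308+(u-400)/4,168+v/4) for u,v in [(450,145),(722,85),(742,150),(467,218)]],s,[(262+(u-400)/4,205+(v-300)/4) for u,v in [(612,332),(475,513),(530,540),(672,356)]]).round(4))
for n,q in (("t",t),("s",s)): cv2.imwrite(f"pics/{n}3.png",q["color"])
h=cv2.cvtColor(t["color"],cv2.COLOR_BGR2HSV)
E
```

```text
[ 0.49273654 -0.12933296  0.42391201] [ 0.51001828 -0.21297284  0.27179192] [[0.981, 0.183, 0.07], [0.195, -0.925, -0.325], [0.005, 0.333, -0.943]] 288.80234953280774
[[ 0.4585 -0.1098  0.052 ]
 [ 0.5142 -0.0986  0.052 ]
 [ 0.5592 -0.3119  0.052 ]
 [ 0.5029 -0.323   0.052 ]] [ 0.50869125 -0.21082482  0.052     ]
tcp [321.47609294 251.36725784]
tip [321.46255408 238.44621986]
tri [[ 0.5002 -0.1141  0.0804]
 [ 0.5455 -0.3207  0.0714]
 [ 0.5239 -0.3187  0.0112]
 [ 0.476  -0.0997  0.0153]]
```

The wrist camera puts the blank at (0.509, -0.211), so its position is right. The fingertips seem farther back than the nominal 17 mm, so I'll feel for the blank's top with shut fingers.

Request:
jog_arm(
  deltas=[0, 0, 0.05, 0, 0, 0, -1, 0, 0, 0.1, 0, 0, 0, -1, 0, 0, 0.15, 0, 0, 0, -1, 0, 0, 0.19, 0, 0, 0, -1, 0, 0, 0.21, 0, 0, 0, -1, 0, 0, 0.215, 0, 0, 0, -1, 0, 0, 0.215, 0, 0, 0, -1, 0, 0, 0.215, 0, 0, 0, -1],
)

```text
time: 5.75
tool_pos: [0.5095, -0.2128, 0.0549]
tcp_rot: [1.991, 2.429, 0.0]
wrist_force: [-0.1, 0.5, 0.2]
width: -0.0
grip_force: 0.0
```

Request:
jog_arm(
  deltas=[0, 0, 0.002, 0, 0, 0, -1, 0, 0, 0.003, 0, 0, 0, -1, 0, 0, 0.003, 0, 0, 0, -1],
)

```text
time: 6.05
tool_pos: [0.5096, -0.2128, 0.0522]
tcp_rot: [1.991, 2.428, 0.001]
wrist_force: [-0.3, -0.2, -0.4]
width: 0.002
grip_force: 0.0
```

Request:
jog_arm(
  deltas=[0, 0, 0.002, 0, 0, 0, -1, 0, 0, 0.003, 0, 0, 0, -1, 0, 0, 0.003, 0, 0, 0, -1],
)

```text
time: 6.35
tool_pos: [0.5088, -0.2124, 0.0482]
tcp_rot: [-1.992, -2.429, 0.0]
wrist_force: [-0.2, -0.2, 0.7]
width: -0.002
grip_force: 0.0
```

```bash
python3 - <<'E'
from h import *
c=read_camera("wrist"); s=read_camera("scene"); 
f=lambda im,x,y,w,h,W,H:cv2.resize(im[y:y+h,x:x+w],(W,H),interpolation=cv2.INTER_CUBIC)
cv2.imwrite("pics/w4.png",np.hstack([f(c["color"],160,50,320,350,400,437),f(s["color"],240,120,128,140,400,437)]))
E
```

```text
(no output)
```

View pics/w4.png

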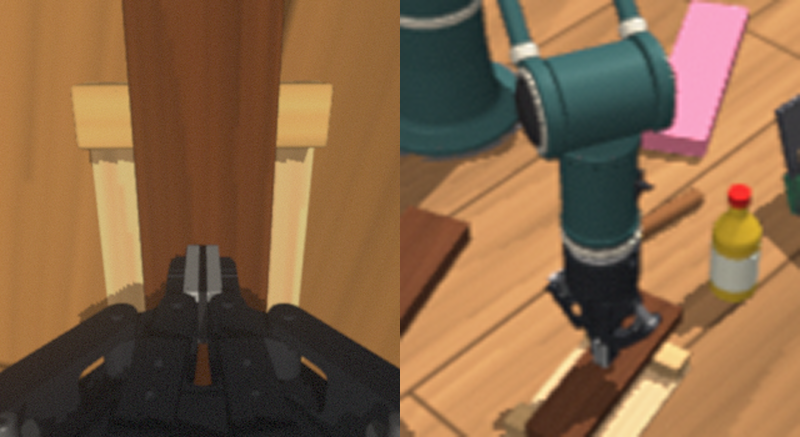

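The fingers are shut just above the blank's top and not touching it. I'll keep feeling downwards.

Request:
jog_arm(
  deltas=[0, 0, 0.002, 0, 0, 0, -1, 0, 0, 0.003, 0, 0, 0, -1, 0, 0, 0.003, 0, 0, 0, -1],
)

```text
time: 6.75
tool_pos: [0.5087, -0.2124, 0.045]
tcp_rot: [-1.991, -2.429, 0.0]
wrist_force: [0.5, -0.1, -0.3]
width: 0.003
grip_force: 0.0
```

Request:
jog_arm(
  deltas=[0, 0, 0.002, 0, 0, 0, -1, 0, 0, 0.003, 0, 0, 0, -1, 0, 0, 0.003, 0, 0, 0, -1],
)

```text
time: 7.05
tool_pos: [0.5092, -0.2126, 0.0439]
tcp_rot: [1.992, 2.429, -0.0]
wrist_force: [-4.5, 1.7, 10.8]
width: 0.001
grip_force: 5.4
```

Request:
jog_arm(
  deltas=[0, 0, 0.002, 0, 0, 0, -1, 0, 0, 0.003, 0, 0, 0, -1, 0, 0, 0.003, 0, 0, 0, -1],
)

```text
time: 7.35
tool_pos: [0.5093, -0.2126, 0.0438]
tcp_rot: [-1.992, -2.429, 0.0]
wrist_force: [-11.7, 5.4, 30.7]
width: -0.005
grip_force: 14.9
```

Contact with the blank's top came at a TCP z of about 0.0445, so the real fingertips sit about 25 mm farther back than stated. I'll back off, open and grasp lower.

Request:
jog_arm(
  deltas=[0, 0, -0.01, 0, 0, 0, -1, 0, 0, -0.03, 0, 0, 0, 1, 0, 0, -0.03, 0, 0, 0, 1, 0, 0, -0.03, 0, 0, 0, 1, 0, 0, -0.03, 0, 0, 0, 1, 0, 0, -0.03, 0, 0, 0, 1, 0, 0, -0.03, 0, 0, 0, 1, 0, 0, -0.03, 0, 0, 0, 1],
)

```text
time: 8.15
tool_pos: [0.5086, -0.2123, 0.0687]
tcp_rot: [-1.991, -2.429, 0.0]
wrist_force: [-0.3, -0.5, 0.3]
width: 1.003
grip_force: 0.0
```

```bash
python3 - <<'E'
from h import *
delta([.509,-.2118,.022],GR)
E
```

```text
delta mm [ 0.4  0.5 46.7] deg [-0.05 -0.03 -0.  ]
```

Request:
jog_arm(
  deltas=[0, 0, 0.02, 0, 0, 0, 1, 0, 0, 0.035, 0, 0, 0, 1, 0, 0, 0.046, 0, 0, 0, 1, 0, 0, 0.047, 0, 0, 0, 1, 0, 0, 0.047, 0, 0, 0, 1],
)

```text
time: 8.65
tool_pos: [0.5086, -0.2123, 0.0217]
tcp_rot: [-1.991, -2.428, 0.001]
wrist_force: [1.0, 0.2, 0.1]
width: 0.998
grip_force: 0.0
```

Request:
jog_arm(
  deltas=[0, 0, 0, 0, 0, 0, -1, 0, 0, 0, 0, 0, 0, -1, 0, 0, 0, 0, 0, 0, -1, 0, 0, 0, 0, 0, 0, -1, 0, 0, 0, 0, 0, 0, -1, 0, 0, 0, 0, 0, 0, -1],
)

```text
time: 9.25
tool_pos: [0.5099, -0.213, 0.0234]
tcp_rot: [1.991, 2.428, 0.001]
wrist_force: [-0.4, 0.8, 6.0]
width: 0.692
grip_force: 45.0
```

Request:
jog_arm(
  deltas=[0, 0, -0.005, 0, 0, 0, -1, 0, 0, -0.02, 0, 0, 0, -1, 0, 0, -0.05, 0, 0, 0, -1, 0, 0, -0.09, 0, 0, 0, -1, 0, 0, -0.13, 0, 0, 0, -1, 0, 0, -0.17, 0, 0, 0, -1, 0, 0, -0.2, 0, 0, 0, -1, 0, 0, -0.22, 0, 0, 0, -1],
)

```text
time: 10.05
tool_pos: [0.5096, -0.2128, 0.2464]
tcp_rot: [1.989, 2.426, 0.002]
wrist_force: [0.7, 0.4, -1.8]
width: 0.69
grip_force: 44.2
```

```bash
python3 - <<'E'
from h import *
c=read_camera("wrist"); cv2.imwrite("pics/w5.png",cv2.resize(c["color"],(480,300)))
print(deck(.075,0,.14)); delta(deck(.075,0,.14),TA)
E
```

```text
[0.51574445 0.2620026  0.22330848]
delta mm [465.5  97.5  24.4] deg [-19.44  -2.39  14.99]
```

View pics/w5.png

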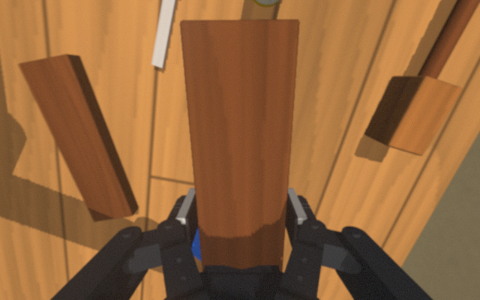

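The blank is held square, with the jaw pads gripping the middle of its long sides. Carrying it over to the cradle.

Request:
jog_arm(
  deltas=[0.02, 0.004, 0, 0, 0, 0, -1, 0.06, 0.012, 0, -2, 0, 2, -1, 0.11, 0.023, 0, -4, -0.5, 4, -1, 0.155, 0.032, 0, -7, -1, 6, -1, 0.2, 0.042, 0, -9, -1, 8, -1, 0.245, 0.051, 0, -11, -1.5, 9, -1, 0.29, 0.06, 0, -13, -1.5, 10, -1, 0.33, 0.07, 0, -15, -2, 11, -1],
)

```text
time: 10.9
tool_pos: [0.5116, 0.1265, 0.2418]
tcp_rot: [2.073, 2.08, 0.267]
wrist_force: [0.6, 0.1, -1.0]
width: 0.693
grip_force: 44.2
```

```bash
python3 - <<'E'
from h import *
delta(deck(.075,0,.11),TA)
E
```

```text
delta mm [135.2   2.3  47.7] deg [-4.86 -0.69  3.9 ]
```

Request:
jog_arm(
  deltas=[0.04, 0, 0, -2, -0.2, 1, -1, 0.075, 0, 0.01, -4, -0.4, 2, -1, 0.105, 0.002, 0.02, -5, -0.7, 3, -1, 0.125, 0.002, 0.035, -5, -0.7, 4, -1, 0.135, 0.002, 0.045, -5, -0.7, 4, -1, 0.135, 0.002, 0.048, -5, -0.7, 4, -1, 0.135, 0.002, 0.048, -5, -0.7, 4, -1],
)

```text
time: 11.6
tool_pos: [0.5264, 0.2583, 0.194]
tcp_rot: [2.093, 1.957, 0.343]
wrist_force: [-0.1, 0.6, -2.1]
width: 0.692
grip_force: 44.2
```

```bash
python3 - <<'E'
from h import *
ondeck(); delta(deck(.075,0,.11),TA); delta(deck(.075,0,.03),TA)
t=read_camera("top"); s=read_camera("scene")
f=lambda im,x,y,w,h,W,H:cv2.resize(im[y:y+h,x:x+w],(W,H),interpolation=cv2.INTER_CUBIC)
cv2.imwrite("pics/p6.png",np.hstack([f(t["color"],140,130,130,110,400,338),f(s["color"],340,90,130,110,400,338)]))
E
```

```text
t 11.6 deck mm [ 75.2  -3.  108.8] F deck [-0.8   0.62 -1.91]
delta mm [ 3.  -0.2 -1.2] deg [-0.    0.13 -0.03]
delta mm [ 3.1 -0.2 78.8] deg [-0.    0.13 -0.03]
```

View pics/p6.png

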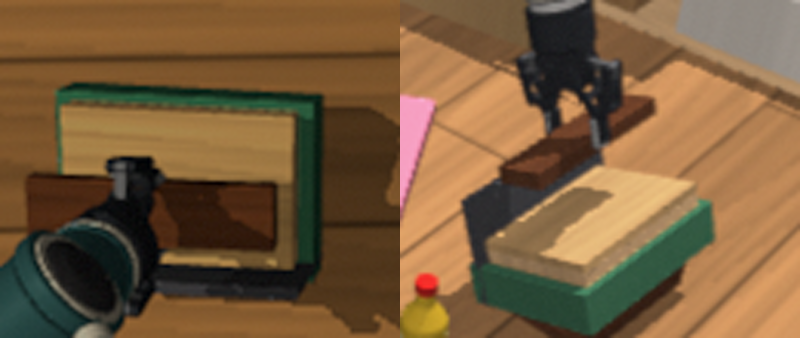

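The blank hangs at the slope above the pile, and the sideways offset in the top view matches parallax. I'll lower it along the slope normal and feel for the pile.

Request:
jog_arm(
  deltas=[0.003, 0, 0.02, 0, 0, 0, -1, 0.003, 0, 0.04, 0, 0, 0, -1, 0.003, 0, 0.055, 0, 0, 0, -1, 0.003, 0, 0.065, 0, 0, 0, -1, 0.003, 0, 0.069, 0, 0, 0, -1, 0.003, 0, 0.07, 0, 0, 0, -1, 0.003, 0, 0.07, 0, 0, 0, -1, 0.003, 0, 0.07, 0, 0, 0, -1],
)

```text
time: 12.5
tool_pos: [0.5517, 0.2611, 0.1304]
tcp_rot: [2.092, 1.956, 0.349]
wrist_force: [0.3, 0.3, -1.7]
width: 0.693
grip_force: 44.2
```

```bash
python3 -c "
from h import *
ondeck(); delta(deck(.075,0,.0195),TA)"
```

```text
t 12.5 deck mm [77.   1.5 40.5] F deck [-0.36  0.35 -1.72]
delta mm [-1.5 -2.  20.9] deg [ 0.19 -0.03 -0.06]
```

Request:
jog_arm(
  deltas=[0, 0, 0.002, 0, 0, 0, -1, 0, 0, 0.004, 0, 0, 0, -1, 0, 0, 0.005, 0, 0, 0, -1, 0, 0, 0.005, 0, 0, 0, -1],
)

```text
time: 12.9
tool_pos: [0.5528, 0.2606, 0.1246]
tcp_rot: [2.093, 1.957, 0.347]
wrist_force: [-0.3, -0.2, -2.0]
width: 0.697
grip_force: 44.2
```

Request:
jog_arm(
  deltas=[0, 0, 0.002, 0, 0, 0, -1, 0, 0, 0.003, 0, 0, 0, -1, 0, 0, 0.004, 0, 0, 0, -1, 0, 0, 0.004, 0, 0, 0, -1],
)

```text
time: 13.3
tool_pos: [0.5543, 0.2605, 0.1208]
tcp_rot: [2.093, 1.956, 0.347]
wrist_force: [0.6, -0.3, -2.0]
width: 0.691
grip_force: 44.2
```

Request:
jog_arm(
  deltas=[0, 0, 0.001, 0, 0, 0, -1, 0, 0, 0.002, 0, 0, 0, -1, 0, 0, 0.002, 0, 0, 0, -1],
)

```text
time: 13.6
tool_pos: [0.5549, 0.2605, 0.119]
tcp_rot: [2.093, 1.956, 0.347]
wrist_force: [-0.4, 0.0, -2.4]
width: 0.687
grip_force: 44.2
```

Request:
jog_arm(
  deltas=[0, 0, 0.001, 0, 0, 0, -1, 0, 0, 0.002, 0, 0, 0, -1, 0, 0, 0.002, 0, 0, 0, -1],
)

```text
time: 13.9
tool_pos: [0.5556, 0.2604, 0.1171]
tcp_rot: [2.093, 1.956, 0.347]
wrist_force: [-0.1, -0.2, -0.7]
width: 0.694
grip_force: 44.2
```

Request:
jog_arm(
  deltas=[0, 0, 0.001, 0, 0, 0, -1, 0, 0, 0.002, 0, 0, 0, -1, 0, 0, 0.002, 0, 0, 0, -1],
)

```text
time: 14.2
tool_pos: [0.5563, 0.2604, 0.1152]
tcp_rot: [2.093, 1.956, 0.347]
wrist_force: [0.7, 0.4, -0.7]
width: 0.688
grip_force: 44.2
```

Request:
jog_arm(
  deltas=[0, 0, 0.001, 0, 0, 0, -1, 0, 0, 0.002, 0, 0, 0, -1, 0, 0, 0.002, 0, 0, 0, -1],
)

```text
time: 14.5
tool_pos: [0.5571, 0.2605, 0.1137]
tcp_rot: [2.093, 1.956, 0.347]
wrist_force: [-2.4, -0.3, 1.6]
width: 0.693
grip_force: 44.7
```

Request:
jog_arm(
  deltas=[0, 0, 0.001, 0, 0, 0, -1, 0, 0, 0.001, 0, 0, 0, -1, 0, 0, 0.001, 0, 0, 0, -1],
)

```text
time: 14.8
tool_pos: [0.5574, 0.2604, 0.113]
tcp_rot: [2.093, 1.956, 0.347]
wrist_force: [-5.1, -0.7, 5.0]
width: 0.697
grip_force: 45.1
```

```bash
python3 -c "
from h import *
ondeck(); s=readout.read_state(); print(DK.inv().apply(s['torque']).round(2)); delta(deck(.075,0,.022),TA)"
```

```text
t 14.8 deck mm [76.4  1.2 22.1] F deck [-3.02 -1.07  6.41]
[-0.2   0.59  0.01]
delta mm [-1.2 -1.4  0.1] deg [ 0.13  0.01 -0.06]
```

Contact at about 8 N. Letting go in two stages, then rising along the slope normal.

Request:
jog_arm(
  deltas=[0, 0, 0, 0, 0, 0, 0.5, 0, 0, 0, 0, 0, 0, 0.8, 0, 0, 0, 0, 0, 0, 1, 0, 0, 0, 0, 0, 0, 1, 0, 0, 0, 0, 0, 0, 1, 0, 0, 0, 0, 0, 0, 1],
)

```text
time: 15.4
tool_pos: [0.5575, 0.2604, 0.1125]
tcp_rot: [2.093, 1.956, 0.347]
wrist_force: [-0.9, 0.3, 0.1]
width: 0.999
grip_force: 0.0
```

Request:
jog_arm(
  deltas=[0, 0, -0.005, 0, 0, 0, 1, 0, 0, -0.02, 0, 0, 0, 1, 0, 0, -0.04, 0, 0, 0, 1, 0, 0, -0.06, 0, 0, 0, 1, 0, 0, -0.08, 0, 0, 0, 1, 0, 0, -0.08, 0, 0, 0, 1],
)

```text
time: 16.0
tool_pos: [0.5315, 0.2638, 0.1928]
tcp_rot: [2.091, 1.954, 0.358]
wrist_force: [0.3, -0.2, -0.6]
width: 0.999
grip_force: 0.0
```

```bash
python3 - <<'E'
from h import *
ondeck(); delta(deck(.13,0,.105),TB); delta(deck(.13,0,.105),TA)
c=read_camera("wrist"); cv2.imwrite("pics/w7.png",c["color"])
E
```

```text
t 16.0 deck mm [ 79.2   2.8 106. ] F deck [ 0.07 -0.2  -0.67]
delta mm [-2.8 50.8  1.5] deg [  0.57   0.2  -90.1 ]
delta mm [-2.8 50.8  1.5] deg [ 0.49 -0.24 -0.1 ]
```

View pics/w7.png

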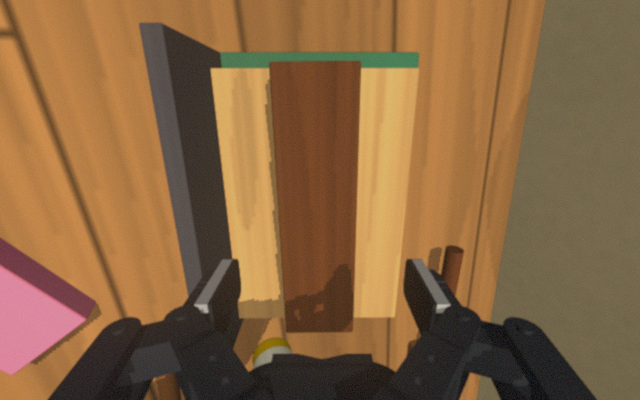

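The blank lies flat on the pile (columns 270–360, rows 62–331) and parallel to it. I'll measure its pose on the deck from this picture.

```bash
cat >> h.py <<'E'
def ondeckpx(c,p,h):
    d=DK.inv().apply(Rv(c["attitude"]).apply([(p[0]-c["cx"])/c["fx"],(p[1]-c["cy"])/c["fy"],1])); o=DK.inv().apply(np.array(c["origin"])-O)
    return ((o+d*(h-o[2])/d[2])*1e3).round(1)
E
python3 - <<'E'
from h import *
c=read_camera("wrist")
for p in [(270,62),(360,61),(353,331),(286,332)]: print("blank",ondeckpx(c,p,.051))
for p in [(212,69),(418,68),(394,317),(240,317)]: print("pile",ondeckpx(c,p,.029))
E
```

```text
blank [ 44.5 110.9  51. ]
blank [102.  111.4  51. ]
blank [ 104.7 -104.8   51. ]
blank [  45.5 -105.5   51. ]
pile [ -0.5 109.   29. ]
pile [146.4 109.4  29. ]
pile [ 146.6 -108.9   29. ]
pile [  -1.  -107.9   29. ]
```

Request:
jog_arm(
  deltas=[-0.003, 0.02, 0, 0, 0, -8.5, 1, -0.003, 0.04, 0, 0, 0, -17, 1, -0.003, 0.051, 0, 0, 0, -25.5, 1, -0.003, 0.051, 0, 0, 0, -34, 1, -0.003, 0.051, 0, 0, 0, -42.5, 1, -0.003, 0.051, 0, 0, 0, -51, 1, -0.003, 0.051, 0, 0, 0, -59.5, 1, -0.003, 0.051, 0, 0, 0, -68, 1],
)

```text
time: 16.9
tool_pos: [0.5769, 0.2554, 0.2032]
tcp_rot: [0.617, 2.727, 0.074]
wrist_force: [-0.5, -0.4, -0.1]
width: 1.001
grip_force: 0.0
```

```bash
python3 -c "
from h import *
ondeck(); print(readout.read_state()['q']); delta(deck(.130,.002,.06),TB)"
```

```text
t 16.9 deck mm [125.9  -2.5 100.1] F deck [-0.52 -0.45  0.05]
[ 0.47801502  0.01367663  1.96549271 -0.23450445  0.87556504 -0.52286295]
delta mm [-2.2  5.8 40.1] deg [-1.10e-01 -1.00e-02 -2.17e+01]
```

Request:
jog_arm(
  deltas=[-0.002, 0.006, 0, 0, 0, -8, 1, -0.002, 0.006, 0, 0, 0, -16, 1, -0.002, 0.006, 0.01, 0, 0, -21.7, 1, -0.002, 0.006, 0.03, 0, 0, -21.7, 1, -0.002, 0.006, 0.04, 0, 0, -21.7, 1, -0.002, 0.006, 0.04, 0, 0, -21.7, 1, -0.002, 0.006, 0.04, 0, 0, -21.7, 1],
)

```text
time: 17.6
tool_pos: [0.5951, 0.2593, 0.1683]
tcp_rot: [0.102, 2.79, -0.016]
wrist_force: [-0.6, 0.5, 1.1]
width: 1.004
grip_force: 0.0
```

```bash
python3 - <<'E'
from h import *
ondeck(); delta(deck(.130,.002,.018),TB)
c=read_camera("wrist"); cv2.imwrite("pics/w8.png",c["color"])
E
```

```text
t 17.6 deck mm [130.7   2.6  61.1] F deck [-0.24  0.42  1.25]
delta mm [ 0.7 -0.6 43.1] deg [-0.07  0.04 -0.36]
```

View pics/w8.png

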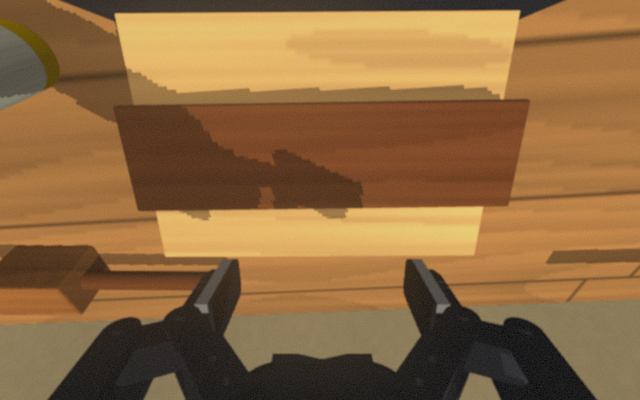

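The blank's uphill edge is at rows 205–210. The open fingers, at columns 238 and 405, are uphill of it. Lowering behind the edge.

Request:
jog_arm(
  deltas=[0, 0, 0.015, 0, 0, 0, 1, 0, 0, 0.03, 0, 0, 0, 1, 0, 0, 0.036, 0, 0, 0, 1, 0, 0, 0.036, 0, 0, 0, 1, 0, 0, 0.036, 0, 0, 0, 1],
)

```text
time: 18.15
tool_pos: [0.6077, 0.2586, 0.1347]
tcp_rot: [0.101, 2.79, -0.016]
wrist_force: [0.3, -0.1, 0.4]
width: 1.003
grip_force: 0.0
```

Request:
jog_arm(
  deltas=[0, 0, 0.003, 0, 0, 0, 1, 0, 0, 0.006, 0, 0, 0, 1, 0, 0, 0.006, 0, 0, 0, 1, 0, 0, 0.006, 0, 0, 0, 1],
)

```text
time: 18.55
tool_pos: [0.6098, 0.2587, 0.1298]
tcp_rot: [0.101, 2.789, -0.015]
wrist_force: [0.3, 0.8, 0.1]
width: 1.0
grip_force: 0.0
```

```bash
python3 -c "
from h import *
ondeck(); delta(deck(.120,.002,.018),TB)"
```

```text
t 18.55 deck mm [131.4   2.9  19.9] F deck [0.31 0.78 0.03]
delta mm [11.4 -1.   1.9] deg [-0.01  0.13 -0.36]
```

Request:
jog_arm(
  deltas=[0.005, 0, 0.001, 0, 0, -0.4, 1, 0.01, 0, 0.001, 0, 0, -0.4, 1, 0.014, 0, 0.001, 0, 0, -0.4, 1, 0.018, 0, 0.001, 0, 0, -0.4, 1, 0.022, 0, 0.001, 0, 0, -0.4, 1, 0.026, 0, 0.001, 0, 0, -0.4, 1, 0.03, 0, 0.001, 0, 0, -0.4, 1, 0.03, 0, 0.001, 0, 0, -0.4, 1],
)

```text
time: 19.35
tool_pos: [0.5813, 0.2606, 0.118]
tcp_rot: [0.091, 2.79, -0.017]
wrist_force: [-0.3, -0.2, 0.0]
width: 1.001
grip_force: 0.0
```

Request:
jog_arm(
  deltas=[0.003, 0, 0, 0, 0, 0, 1, 0.006, 0, 0, 0, 0, 0, 1, 0.009, 0, 0, 0, 0, 0, 1, 0.012, 0, 0, 0, 0, 0, 1, 0.015, 0, 0, 0, 0, 0, 1, 0.018, 0, 0, 0, 0, 0, 1, 0.02, 0, 0, 0, 0, 0, 1, 0.02, 0, 0, 0, 0, 0, 1],
)

```text
time: 20.15
tool_pos: [0.5629, 0.2619, 0.1113]
tcp_rot: [0.091, 2.79, -0.017]
wrist_force: [0.2, 0.1, -0.5]
width: 1.0
grip_force: 0.0
```

```bash
python3 - <<'E'
from h import *
ondeck()
c=read_camera("wrist"); cv2.imwrite("pics/w9.png",c["color"])
h=cv2.cvtColor(c["color"],cv2.COLOR_BGR2HSV)
for u in (230,320,410):
    print(u,[(v,h[v,u].tolist()) for v in range(0,240,8)])
E
```

```text
t 20.15 deck mm [80.9  3.  18.6] F deck [ 0.04  0.12 -0.58]
230 [(0, [16, 152, 225]), (8, [15, 154, 195]), (16, [15, 150, 150]), (24, [15, 149, 142]), (32, [15, 141, 141]), (40, [15, 151, 135]), (48, [16, 147, 130]), (56, [15, 142, 138]), (64, [13, 67, 92]), (72, [8, 18, 112]), (80, [5, 14, 106]), (88, [11, 19, 109]), (96, [13, 16, 111]), (104, [8, 19, 110]), (112, [16, 80, 127]), (120, [17, 136, 197]), (128, [17, 139, 198]), (136, [9, 141, 76]), (144, [11, 163, 155]), (152, [11, 168, 144]), (160, [11, 166, 140]), (168, [11, 160, 102]), (176, [11, 144, 108]), (184, [12, 156, 98]), (192, [11, 165, 99]), (200, [12, 174, 101]), (208, [11, 156, 103]), (216, [10, 161, 109]), (224, [12, 160, 99]), (232, [11, 159, 96])]
320 [(0, [15, 155, 222]), (8, [15, 152, 148]), (16, [15, 149, 147]), (24, [15, 146, 140]), (32, [13, 150, 138]), (40, [15, 153, 137]), (48, [14, 140, 133]), (56, [14, 145, 134]), (64, [13, 53, 91]), (72, [177, 21, 109]), (80, [10, 21, 111]), (88, [4, 16, 110]), (96, [0, 7, 105]), (104, [9, 16, 110]), (112, [14, 66, 116]), (120, [17, 137, 193]), (128, [17, 136, 189]), (136, [
[... 259 characters left out ...]
, 105]), (232, [11, 162, 101])]
410 [(0, [15, 158, 218]), (8, [16, 155, 222]), (16, [15, 152, 216]), (24, [15, 153, 217]), (32, [16, 155, 212]), (40, [16, 148, 133]), (48, [15, 150, 126]), (56, [16, 156, 131]), (64, [16, 50, 87]), (72, [5, 14, 112]), (80, [175, 14, 111]), (88, [0, 12, 108]), (96, [6, 12, 106]), (104, [160, 14, 111]), (112, [13, 46, 116]), (120, [17, 137, 193]), (128, [17, 141, 188]), (136, [10, 138, 72]), (144, [11, 172, 153]), (152, [11, 157, 141]), (160, [10, 172, 147]), (168, [11, 167, 145]), (176, [12, 177, 147]), (184, [11, 169, 142]), (192, [11, 174, 138]), (200, [11, 168, 156]), (208, [12, 173, 150]), (216, [12, 173, 153]), (224, [11, 169, 146]), (232, [10, 148, 95])]
```

I've used all my picture views, so from here I'll measure by numbers.

```bash
cat >> h.py <<'E'
def edges():
    c=read_camera("wrist"); h=cv2.cvtColor(c["color"],cv2.COLOR_BGR2HSV).astype(int)
    for u in (150,200,260,320,380,440,490):
        col=h[:,u]; wal=(abs(col[:,0]-11)<3)&(col[:,1]>130)&(col[:,2]<165); pale=(col[:,0]>15)&(col[:,2]>165); gray=col[:,1]<40
        g=np.flatnonzero(gray[:250]); 
        if not len(g): print(u,"no fence"); continue
        f=g[g<200].max(); w=[v for v in range(f+1,300) if wal[v:v+6].all()]
        if w: e=w[0]; print(u,"fence foot row",f,ondeckpx(c,(u,f),.029)[:2],"blank row",e,ondeckpx(c,(u,e),.051)[:2],"pale rows",pale[f:e].sum())
    m=cv2.inRange(cv2.cvtColor(c["color"],cv2.COLOR_BGR2HSV),(8,130,40),(14,255,165)); return c,h
E
python3 -c "
from h import *
c,h=edges()
for v in (150,170): print([(u,h[v,u].tolist()) for u in list(range(90,170,6))+list(range(470,560,6))])"
```

```text
150 fence foot row 111 [ -0.2 -76.1] blank row 138 [  9.4 -65.6] pale rows 18
200 fence foot row 111 [ -0.2 -53. ] blank row 136 [  8.6 -45.5] pale rows 19
260 fence foot row 110 [ -0.7 -25.3] blank row 135 [  8.2 -21.5] pale rows 18
320 fence foot row 110 [-0.7  2.4] blank row 136 [8.6 2.5] pale rows 18
380 fence foot row 111 [-0.3 30.1] blank row 136 [ 8.6 26.5] pale rows 18
440 fence foot row 111 [-0.3 57.7] blank row 137 [ 8.9 50.5] pale rows 18
490 fence foot row 111 [-0.3 80.8] blank row 137 [ 8.9 70.5] pale rows 18
[(90, [11, 147, 104]), (96, [11, 150, 102]), (102, [12, 157, 96]), (108, [13, 162, 99]), (114, [10, 149, 101]), (120, [11, 164, 101]), (126, [13, 156, 100]), (132, [9, 150, 100]), (138, [11, 158, 102]), (144, [10, 146, 101]), (150, [12, 158, 100]), (156, [11, 150, 95]), (162, [11, 148, 98]), (168, [12, 163, 100]), (470, [11, 169, 145]), (476, [11, 178, 139]), (482, [11, 164, 145]), (488, [11, 173, 146]), (494, [11, 168, 144]), (500, [11, 159, 148]), (506, [11, 168, 144]), (512, [11, 169, 142]), (518, [12, 183, 138]), (524, [11, 177, 143]), (530, [12, 168, 146]), (536, [10, 164, 145]), (542, [11, 168, 146]), (548, [11, 170, 141]), (554, [11, 174, 144])]
[(90, [12, 173, 102]), (96, [13, 163, 103]), (102, [14, 183, 99]), (108, [12, 173, 100]), (114, [11, 160, 102]), (120, [11, 149, 103]), (126, [12, 154, 104]), (132, [10, 161, 103]), (138, [11, 162, 101]), (144, [12, 184, 97]), (150, [12, 162, 101]), (156, [12, 158, 105]), (162, [12, 162, 101]), (168, [11, 152, 104]), (470, [10, 167, 145]), (476, [11, 172, 145]), (482, [10, 165, 144]), (488, [11, 172, 142]), (494, [11, 174, 138]), (500, [10, 169, 140]), (506, [12, 178, 136]), (512, [11, 171, 142]), (518, [11, 168, 141]), (524, [10, 169, 140]), (530, [12, 176, 139]), (536, [12, 172, 141]), (542, [10, 168, 137]), (548, [11, 175, 137]), (554, [12, 168, 141])]
```

The blank is moving evenly and has about 9 mm left to the fence.

Request:
jog_arm(
  deltas=[0.002, 0, 0, 0, 0, 0, 1, 0.004, 0, 0, 0, 0, 0, 1, 0.006, 0, 0, 0, 0, 0, 1, 0.006, 0, 0, 0, 0, 0, 1, 0.006, 0, 0, 0, 0, 0, 1],
)

```text
time: 20.75
tool_pos: [0.5575, 0.2623, 0.1093]
tcp_rot: [0.091, 2.789, -0.017]
wrist_force: [0.2, 0.1, 0.1]
width: 1.003
grip_force: 0.0
```

Request:
jog_arm(
  deltas=[0.001, 0, 0, 0, 0, 0, 1, 0.0015, 0, 0, 0, 0, 0, 1, 0.0015, 0, 0, 0, 0, 0, 1],
)

```text
time: 21.05
tool_pos: [0.5563, 0.2624, 0.1089]
tcp_rot: [0.092, 2.789, -0.017]
wrist_force: [0.9, -0.2, 0.1]
width: 1.002
grip_force: 0.0
```

```bash
python3 -c "
from h import *
ondeck(); edges()"
```

```text
t 21.05 deck mm [73.9  3.1 18.7] F deck [ 0.89 -0.15 -0.22]
150 fence foot row 139 [  5.3 -78.5] blank row 141 [  3.4 -65.8] pale rows 0
200 fence foot row 139 [  5.3 -54.7] blank row 141 [  3.4 -45.7] pale rows 0
260 fence foot row 138 [  4.9 -26.1] blank row 141 [  3.4 -21.6] pale rows 0
320 fence foot row 139 [5.3 2.4] blank row 141 [3.4 2.6] pale rows 0
380 fence foot row 139 [ 5.3 31. ] blank row 141 [ 3.4 26.7] pale rows 0
440 fence foot row 139 [ 5.3 59.6] blank row 141 [ 3.4 50.8] pale rows 0
490 fence foot row 139 [ 5.3 83.4] blank row 141 [ 3.4 70.9] pale rows 0
```

Request:
jog_arm(
  deltas=[0.001, 0, 0, 0, 0, 0, 1, 0.0015, 0, 0, 0, 0, 0, 1, 0.0015, 0, 0, 0, 0, 0, 1],
)

```text
time: 21.4
tool_pos: [0.5548, 0.2625, 0.1084]
tcp_rot: [0.091, 2.789, -0.017]
wrist_force: [0.1, 0.1, -0.2]
width: 1.0
grip_force: 0.0
```

Request:
jog_arm(
  deltas=[0.001, 0, 0, 0, 0, 0, 1, 0.001, 0, 0, 0, 0, 0, 1, 0.001, 0, 0, 0, 0, 0, 1],
)

```text
time: 21.7
tool_pos: [0.5539, 0.2625, 0.108]
tcp_rot: [0.092, 2.789, -0.017]
wrist_force: [0.0, 0.5, -0.2]
width: 0.999
grip_force: 0.0
```

Request:
jog_arm(
  deltas=[0.001, 0, 0, 0, 0, 0, 1, 0.001, 0, 0, 0, 0, 0, 1, 0.001, 0, 0, 0, 0, 0, 1],
)

```text
time: 22.0
tool_pos: [0.5529, 0.2626, 0.1077]
tcp_rot: [0.092, 2.789, -0.017]
wrist_force: [-0.5, -1.2, 0.2]
width: 1.002
grip_force: 0.0
```

```bash
python3 -c "
from h import *
ondeck(); edges()"
```

```text
t 22.0 deck mm [70.3  3.1 18.7] F deck [-0.36 -1.22  0.31]
150 fence foot row 151 [  7.5 -79.7] blank row 154 [  5.1 -66.8] pale rows 0
200 fence foot row 152 [  8.  -55.6] blank row 155 [  5.5 -46.5] pale rows 0
260 fence foot row 152 [  8.  -26.6] blank row 154 [  5.1 -22. ] pale rows 0
320 fence foot row 152 [8.  2.4] blank row 154 [5.1 2.5] pale rows 0
380 fence foot row 152 [ 8.  31.4] blank row 154 [ 5.1 27. ] pale rows 0
440 fence foot row 152 [ 8.  60.4] blank row 154 [ 5.  51.5] pale rows 0
490 fence foot row 152 [ 7.9 84.5] blank row 154 [ 5.  71.9] pale rows 0
```

Request:
jog_arm(
  deltas=[0.001, 0, 0, 0, 0, 0, 1, 0.001, 0, 0, 0, 0, 0, 1, 0.001, 0, 0, 0, 0, 0, 1],
)

```text
time: 22.35
tool_pos: [0.5527, 0.2627, 0.1079]
tcp_rot: [0.092, 2.788, -0.017]
wrist_force: [3.0, -1.1, 1.0]
width: 0.999
grip_force: 1.6
```

```bash
python3 -c "
from h import *
ondeck(); edges()"
```

```text
t 22.35 deck mm [70.2  3.1 18.9] F deck [ 3.19 -0.86 -0.09]
150 fence foot row 153 [  8.3 -79.9] blank row 155 [  5.3 -66.9] pale rows 0
200 fence foot row 153 [  8.3 -55.7] blank row 155 [  5.3 -46.5] pale rows 0
260 fence foot row 152 [  7.8 -26.6] blank row 155 [  5.3 -22. ] pale rows 0
320 fence foot row 152 [7.8 2.5] blank row 155 [5.3 2.6] pale rows 0
380 fence foot row 152 [ 7.8 31.5] blank row 155 [ 5.3 27.1] pale rows 0
440 fence foot row 153 [ 8.3 60.6] blank row 155 [ 5.3 51.7] pale rows 0
490 fence foot row 153 [ 8.3 84.8] blank row 155 [ 5.3 72.1] pale rows 0
```

The force is rising and the TCP has stopped moving, so the blank has met the fence. One more nudge to seat it, then I'll back off.

Request:
jog_arm(
  deltas=[0.001, 0, 0, 0, 0, 0, 1, 0.001, 0, 0, 0, 0, 0, 1, 0.001, 0, 0, 0, 0, 0, 1],
)

```text
time: 22.7
tool_pos: [0.5526, 0.2627, 0.1082]
tcp_rot: [0.091, 2.786, -0.016]
wrist_force: [5.5, -3.4, 0.4]
width: 1.0
grip_force: 2.9
```

```bash
python3 -c "
from h import *
ondeck(); print(readout.read_state()['torque'])"
```

```text
t 22.7 deck mm [70.2  3.2 19.3] F deck [ 5.49 -3.03 -1.53]
[-0.39614647 -0.75752669 -0.3254069 ]
```

Request:
jog_arm(
  deltas=[-0.003, 0, 0, 0, 0, 0, 1, -0.008, 0, 0, 0, 0, 0, 1, -0.015, 0, 0, 0, 0, 0, 1, -0.025, 0, 0, 0, 0, 0, 1, -0.03, 0, -0.02, 0, 0, 0, 1, -0.03, 0, -0.05, 0, 0, 0, 1, -0.03, 0, -0.09, 0, 0, 0, 1, -0.03, 0, -0.09, 0, 0, 0, 1],
)

```text
time: 23.5
tool_pos: [0.5516, 0.2652, 0.2093]
tcp_rot: [0.092, 2.78, -0.009]
wrist_force: [0.3, -0.0, 1.7]
width: 1.0
grip_force: 0.0
```

```bash
python3 - <<'E'
from h import *
ondeck(); c,h=edges()
m=cv2.inRange(cv2.cvtColor(c["color"],cv2.COLOR_BGR2HSV),(8,130,40),(14,255,165))
m=cv2.morphologyEx(m,cv2.MORPH_OPEN,np.ones((5,5)))
ct=[k for k in cv2.findContours(m,0,1)[0] if cv2.contourArea(k)>3000]
for k in ct:
    print(cv2.boundingRect(k),[ (p.tolist(),ondeckpx(c,p,.051)[:2].tolist()) for p in cv2.approxPolyDP(k,8,True)[:,0]])
for u in (220,320,420): print(u,[(v,h[v,u].tolist()) for v in range(60,230,5)])
for v in (130,200): print(v,[(u,h[v,u].tolist()) for u in list(range(60,200,7))+list(range(440,600,7))])
E
```

```text
t 23.5 deck mm [103.6   5.5 114.7] F deck [ 0.89 -0.01  1.53]
150 fence foot row 68 [  -4.2 -120.5] blank row 269 [ 153.7 -140.2] pale rows 3
200 fence foot row 61 [ -8.9 -83. ] blank row 70 [ -1.1 -75.5] pale rows 0
260 fence foot row 67 [ -4.9 -39.3] blank row 69 [ -1.7 -35.3] pale rows 0
320 fence foot row 64 [-6.8  5.1] blank row 69 [-1.6  5. ] pale rows 0
380 fence foot row 67 [-4.8 49.5] blank row 69 [-1.6 45.4] pale rows 0
440 fence foot row 67 [-4.8 94.1] blank row 69 [-1.6 85.9] pale rows 0
(156, 69, 324, 88) [([168, 145], [48.9, -106.0]), ([198, 126], [35.5, -82.2]), ([175, 155], [56.2, -102.2]), ([187, 141], [46.0, -91.7]), ([194, 154], [55.5, -88.1]), ([201, 137], [43.2, -81.2]), ([207, 152], [54.1, -78.3]), ([211, 124], [34.1, -72.8]), ([233, 137], [43.2, -58.1]), ([217, 141], [46.1, -70.0]), ([215, 155], [56.3, -72.7]), ([236, 146], [49.7, -56.6]), ([265, 155], [56.4, -35.8]), ([252, 144], [48.3, -44.8]), ([276, 125], [34.9, -26.5]), ([277, 144], [48.3, -26.5]), ([287, 130], [38.4, -18.8]), ([302, 155], [56.4, -8.5]), ([463, 156], [57.5, 111.2]), ([479, 71], [-0.3, 112.
[... 3617 characters left out ...]
56, 149]), (151, [16, 156, 157]), (158, [15, 154, 156]), (165, [15, 158, 158]), (172, [15, 152, 161]), (179, [15, 154, 161]), (186, [14, 153, 170]), (193, [17, 140, 216]), (440, [17, 137, 221]), (447, [15, 157, 166]), (454, [16, 159, 164]), (461, [15, 150, 165]), (468, [15, 159, 160]), (475, [15, 154, 156]), (482, [15, 162, 156]), (489, [15, 158, 152]), (496, [15, 160, 142]), (503, [14, 156, 136]), (510, [15, 155, 128]), (517, [15, 153, 122]), (524, [15, 146, 119]), (531, [15, 151, 115]), (538, [13, 151, 118]), (545, [15, 150, 119]), (552, [15, 154, 131]), (559, [14, 153, 138]), (566, [14, 155, 146]), (573, [15, 161, 155]), (580, [15, 161, 163]), (587, [15, 152, 168]), (594, [15, 160, 169])]
```

The blank is flush with the fence along its length and about 3 mm off centre at most, and the robot is clear of it. Handing in.

```bash
python3 -c "
from workcell import finish_job
print(finish_job())"
```

```text
the job is handed in; nothing more can be done
None
```

The job is handed in: by wrist-camera measurement the walnut blank lies on the pile flush along the steel fence, its ends within about 4 mm of the pile's, released at about 23.5 s with the robot clear; no verdict was returned.

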